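# Shelve the specimen carrier and press its label holder home

## Robot

A 6-joint arm with a two-finger parallel gripper is mounted at the origin on the work surface. World frame = base frame: x ahead of the robot, y to its left, z up, the work surface at z = 0. Lengths are in m, angles in degrees, forces in N, time in s.
With the tool pointing down it reaches from about 0.275 to 0.85 m from the base axis. Payload 19 kg.
Tool frame: the origin (TCP) lies midway between the tips of the shut fingers; the grasp point (between the pads) lies behind it (env.pinch_z is the z of the grasp point in the tool frame, in m); z points along the fingers, y is the line along which they close (so a half turn about z gives the same grasp; the last joint's range is limited). The gripper opens to 85 mm and grips with 20 to 120 N. Pads are 22 mm wide; open, the fingers measure 114 mm over their backs; the gripper's body (76 mm by 85 mm) begins 54 mm behind the grasp point. The pads swing forward as they close: fully open they stand 13 mm farther back than shut.
Start: joints at [65.776, 8.623, 82.357, -0, 89.026, -7.678], TCP at [0.164, 0.551, 0.231] pointing down, gripper open.
Joint ranges: [-160.23, 160.23], [-39.13, 120.54], [6.94, 153.29], [-79.49, 259.48], [9.18, 160.14], [-161.06, 161.06]. Speed limits (degrees/s): [108.29, 108.29, 127.2, 172.46, 172.46, 172.46].

## Interface

Orientations are given as a 3x3 rotation matrix whose columns are the frame's x, y, z axes.
In Python, from bench import env, claw, kin, sense, cams gives the robot as it stands. Calls block until the motion is done:
- env.movep(position, orientation): joint-space move of the TCP to a pose.
- env.move_l(position, vel=0.15, rot=None): straight line of the TCP; rot=None keeps the orientation; vel is the mean speed in m/s.
- env.move_j(angles): joint-space move.
- claw.gripper_to(opening, newtons=None): opening from 0.0 (shut) to 1.0 (fully open); newtons is the grip in N (None keeps the last); returns when the fingers have stopped.
- env.dwell(seconds).
- kin.ik(position, orientation): joint angles nearest the present ones, or None.
- sense(): the state.
- cams.grab_frame(name): name is "scene" or "top" or "wrist"; returns a dict with "pixels" (420x560x3 uint8, red, green, blue), "z_map" (420x560 float32, m along the optical axis (not along the pixel's ray), 0 where there is no reading), "intrinsics" (3x3 intrinsics, pixels), "rvec" (rotation vector, rad) and "tvec" (3), from world to camera coordinates, as OpenCV has them. Camera axes: x right, y down, z forward; pixel columns grow to the right and rows downward; lengths in m; the calibration is good to about 2 mm. A picture is of the moment at which its call begins.
A pose or a line that the arm cannot do raises env.PlanningError and nothing moves.
- env.hand_in(): hands the job in; it is judged then, once.
The state is a dict: "t": time; "q": joint angles; "dq": joint speeds; "joint_efforts": joint torques, N m; "position": TCP position; "ee_rot": TCP orientation; "contact_force": force on the tool from outside, world axes, zero at the start; "ft_torque": the same for the moment, N m; "width": opening from 0.0 (shut) to 1.0 (fully open); "grip_force": force on a finger pad.
Only numpy, scipy, OpenCV 4.12 (cv2) and the standard library are available. Lean on these libraries where they do the work, as an engineer would, in place of code of your own. Each camera call takes 0.05 s, during which the arm holds its last target. There are 200 camera calls.

## Task

Carry the white specimen carrier by its green handle, keeping it level so that its two vials stay standing, and set it down centred and square in the bay of the sample stand, then let go of it. Then take the label holder with the green tab out of the wooden block, push it down upright into the channel behind the stand's front lip, against the spring, until it is fully home, and finish while still holding it pressed there: it springs up again if let go. Leave the orange label holder and the labware on the bench alone.

Things in the scene. Friction and masses are not known exactly. Their poses are not given: they have to be found in the camera images.
- stand: White sample stand, 170 mm wide, fixed; place and yaw vary. Origin at bench level; x from its front (label lip, robot's side) to its back, y along the lip, z up. Its bay: a white board 40 mm above the bench, 8 mm rims at the back and both sides (154 mm apart), open in front. 92 mm in front of the bay's centre, an aluminium lip and a like strip behind it form the label channel.
- bay (a point): Centre of the place for the carrier, on the top face of the stand's board (40 mm above the bench), same axes as the stand; the carrier stands here with its handle along the stand's y.
- slot (a point): Middle of the label channel at the top of its straight part, 46 mm above the bench; axes of the stand. Channel 70 mm along y between grey end cheeks, 9 mm wide in x; both sides flare outward above it (mouth about 22 mm wide, 53 mm above the bench). The red spring bar's top lies 18 mm below this point at rest, 26 mm below when fully home, where it stops hard.
- follower (a joint): Red spring bar at the bottom of the label channel, pushed down by the label holder: 0 at rest, 0.008 m fully down. It takes about 4 N to start it and 9 N to hold it fully down; it pushes back up when let go.
- carrier_mid (a point): Centre of the carrier, 43 mm above its underside. White open box 90 mm (x) by 120 mm (y), walls 30 mm high with a green band, four compartments, two end posts and a green handle bar; 86 mm high, about 0.25 kg. Body axes: y along the handle bar, z up.
- carrier_handle (a point): Middle of the carrier's handle bar, 78 mm above the carrier's underside, 12 mm thick (x), 16 mm high, 100 mm free between the posts (y); to be pinched from above.
- carrier: The same carrier; origin at the centre of its underside.
- vial_a_mid (a point): Centre of an amber vial with white cap, 26 mm across, 42 mm high, standing loose in a compartment of the carrier (its top 47 mm above the carrier's underside); z up along the vial.
- vial_b_mid (a point): Centre of the second such vial, in the compartment diagonally opposite.
- block: Fixed light wooden block, 46 mm (x) by 170 mm (y), 28 mm high, with two slots side by side 80 mm apart along y, 20 mm deep, in which the two label holders stand upright. Place and yaw differ from run to run. Origin at the centre of its underside.
- label_green_mid (a point): Centre of the label holder with the green tab, 45 mm above its lower edge. Grey plate 60 mm wide (y), 6 mm thick (x), 66 mm high, tab on top; 90 mm high in all, about 40 g. z up, x through its thickness (white paper on the -x side). In either slot of the block, lower edge 8 mm above the bench.
- label_green_tab (a point): Middle of the green tab, 78 mm above the holder's lower edge: 12 mm thick (x), 44 mm wide (y), 24 mm high; to be pinched across its thickness from above.
- label_green: The green label holder; origin at the centre of its lower edge.
- label_orange_mid (a point): Centre of the label holder with the orange tab, same shape as the green one, in the other slot: not to be taken.
- flask: Bystander: conical glass flask, 70 mm wide, 108 mm high; origin under its centre.
- wash_bottle: Bystander: white wash bottle, 62 mm wide, 170 mm high; origin under its centre.
- beaker: Bystander: clear plastic beaker, 90 mm wide, 100 mm high; origin under its centre.
- dish: Bystander: closed glass dish, 92 mm wide, 18 mm high; origin under its centre.
There are look-alikes about, which are no part of the job. What is shaped like the part that bears vial_b_mid but black or red is not meant.

How it is judged (in metres and radians):
On the way, in this order (a step that is already met when the one before it is completed fails the run):
1. the carrier stands in the bay, released, its vials standing (horizontal distance between carrier_mid and bay below 0.02 m and angle between the x axis of carrier_mid and the x axis of bay, either way round below 0.2 rad and angle between carrier_mid's own z axis and vertical below 0.06 rad and z of carrier_mid in the frame of bay between 0.038 and 0.048 m and angle between each of vial_a_mid, vial_b_mid's own z axis and vertical below 0.35 rad and distance between each of vial_a_mid, vial_b_mid and carrier_mid below 0.06 m and contact force between the fingers and carrier below 0.3 N), for 0.3 s.
2. the green label holder is pressed home behind the lip (x of label_green_mid in the frame of slot between -0.006 and 0.006 m and y of label_green_mid in the frame of slot between -0.009 and 0.009 m and value of joint follower above 0.0065 m and angle between label_green_mid's own z axis and vertical below 0.12 rad and angle between the x axis of label_green_mid and the x axis of slot, either way round below 0.15 rad and contact force between label_green and follower above 3 N and contact force between the fingers and label_green above 2 N), for 0.3 s.
At the end, for the whole second after the job is handed in: Carrier level in the bay, within 20 mm and 0.2 rad, untouched, both vials standing in it; green label holder upright (0.12 rad) in the channel, within 6 mm across and 9 mm along, held by the fingers (over 2 N), pressing the spring bar down over 6.5 of its 8 mm with over 3 N (all of step 1 and all of step 2); the arm keeps its last pose, push and grip.
It fails at once if the carrier is tilted more than 0.3 rad (angle between carrier_mid's own z axis and vertical above 0.3 rad).
It fails at once if a vial tips over (angle between any of vial_a_mid, vial_b_mid's own z axis and vertical above 0.7 rad).
It fails at once if the orange label holder is moved more than 20 mm (distance of label_orange_mid from where it was at the start of the episode above 0.02 m).
It fails at once if labware on the bench is moved more than 30 mm (distance of any of flask, wash_bottle, beaker, dish from where it was at the start of the episode above 0.03 m).
It also fails if it takes over 56 s, if anything falls off the work surface, if the arm or the gripper's body presses on something with over 40 N, if the wrist force passes 120 N, or if a joint passes its speed limit or range.

## Working session

There is one attempt and no reset: what is moved stays moved. The work goes in short steps, each a Python script; the robot and the scene stay as the last script left them, time stands still between calls to the robot, and variables do not carry over. Pictures are saved under pics/ and viewed, at most 10 in all, crops included, and the job is handed in when it is done.

```bash
mkdir -p pics; cat > h.py <<'E'
import numpy as np, cv2
from bench import env, claw, kin, sense, cams
def cloud(f):
    z=f["z_map"];K=np.array(f["intrinsics"]);v,u=np.mgrid[:z.shape[0],:z.shape[1]]
    P=np.stack([(u-K[0,2])/K[0,0]*z,(v-K[1,2])/K[1,1]*z,z],-1)
    R=cv2.Rodrigues(np.array(f["rvec"],float))[0]
    W=(P-np.array(f["tvec"]).ravel())@R; W[z==0]=np.nan
    return W
E
python3 - <<'E'
from h import *
import pickle
print(env.pinch_z,sense()["t"])
for n in("scene","top"):
    f=cams.grab_frame(n);cv2.imwrite(f"pics/{n}0.png",f["pixels"][...,::-1]);pickle.dump({k:f[k] for k in f},open(n+"0.pkl","wb"))
    print(n,f["rvec"],f["tvec"],f["intrinsics"])
E
```

```text
-0.0187 0.0
scene [ 1.42505218  2.20652466 -0.80961863] [ 0.20059974 -0.30661187  1.48623118] [[433.23305757   0.         286.62990044]
 [  0.         433.23305757 203.80043769]
 [  0.           0.           1.        ]]
top [ 2.1907529  -2.17249215  0.09329758] [-7.93126217e-04  5.28442402e-01  1.35566234e+00] [[526.27041473   0.         281.65090435]
 [  0.         526.27041473 204.52340274]
 [  0.           0.           1.        ]]
```

View pics/scene0.png

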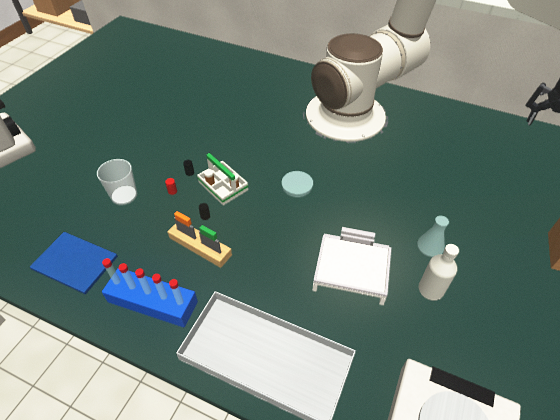

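View pics/top0.png

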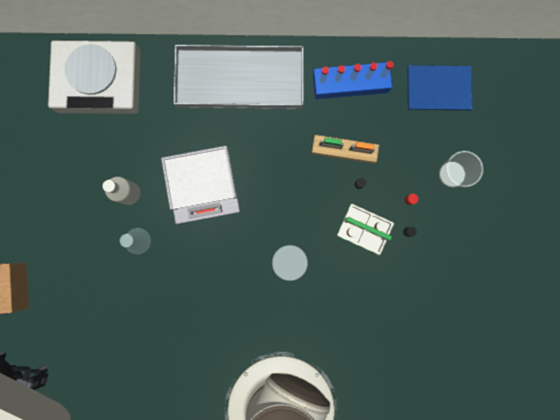

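The scene view shows the white carrier with its green handle at about (222,178). The block, with orange (183,219) and green (208,233) tabs, is below it, and the stand is at (352,265). In the top view the carrier is at (366,229), the green tab at (332,142), the orange tab at (364,147), the stand at (201,183) and the red spring bar at (205,211). The loose black and red vials around (360,183), (413,199) and (410,231) are look-alikes.

```bash
python3 - <<'E'
from h import *
import pickle
F={n:pickle.load(open(n+"0.pkl","rb")) for n in("scene","top")}
def rect(P,name):
    P=P[:, :2].astype(np.float32); c,(a,b),_=r=cv2.minAreaRect(P*1000); bx=cv2.boxPoints(r)
    e=[bx[1]-bx[0],bx[2]-bx[1]]; e=max(e,key=np.linalg.norm)
    print(name,len(P),"c",np.round(c,1),"size",round(a,1),round(b,1),"longaxis deg",round(np.degrees(np.arctan2(e[1],e[0]))%180,2),"med",np.round(np.median(P,0)*1000,1))
for n,f in F.items():
    W=cloud(f);hsv=cv2.cvtColor(f["pixels"],cv2.COLOR_RGB2HSV);h,s,v=cv2.split(hsv);z=W[...,2];x=W[...,0];y=W[...,1]
    g=(h>45)&(h<80)&(s>140)&(v>60)
    o=(h>5)&(h<20)&(s>170)&(v>120)
    r=((h<6)|(h>174))&(s>120)&(v>80)
    area=(x>.2)&(x<.85)&(abs(y)<.5)
    for nm,m in(("green",g&area&(z>.05)),("orange",o&area&(z>.05)),("red",r&area)):
        k,l,st,_=cv2.connectedComponentsWithStats(m.astype(np.uint8))
        for i in range(1,k):
            if st[i,4]>25: rect(W[l==i],n+" "+nm+" z%.3f"%np.nanmedian(z[l==i])+" px"+str(st[i,:4]))
    w=(s<60)&(v>120)&area&(y>0.02)&(y<.35)&(x<.70)
    for lo,hi,nm in((.034,.0445,"board"),(.0445,.06,"rims/lip")):
        m=w&(z>lo)&(z<hi);k,l,st,_=cv2.connectedComponentsWithStats(m.astype(np.uint8))
        for i in range(1,k):
            if st[i,4]>60: rect(W[l==i],n+" "+nm+" z%.3f"%np.nanmedian(z[l==i])+" px"+str(st[i,:4]))
    m=(h>8)&(h<25)&(s>60)&area&(z>.02)&(z<.035);rect(W[m],n+" block")
t=F["top"]["pixels"][...,::-1]
a=cv2.resize(t[120:260,300:440],(560,560),interpolation=2);b=cv2.resize(t[140:230,150:250],(240*1,216),interpolation=2)
c=np.zeros((560,800,3),np.uint8);c[:,:560]=a;c[:216,560:]=b
s_=F["scene"]["pixels"][...,::-1];c[220:436,560:]=cv2.resize(s_[145:271,150:290],(240,216),interpolation=2)
cv2.imwrite("pics/crop.png",c)
E
```

```text
scene green z0.086 px[207 153  28  27] 183 c [ 467.7 -213.2] size 118.5 15.0 longaxis deg 66.84 med [ 471.9 -212.3]
scene green z0.096 px[200 225  17  16] 142 c [ 685.6 -122.9] size 44.5 13.2 longaxis deg 80.74 med [ 688.6 -119.5]
scene orange z0.096 px[174 211  17  16] 142 c [ 674.1 -202. ] size 44.3 12.9 longaxis deg 82.14 med [ 677.5 -199.4]
scene red z0.030 px[165 178  12  17] 145 c [ 531.5 -350.3] size 72.6 25.0 longaxis deg 43.23 med [ 552.7 -329.9]
scene board z0.039 px[340 235  32   8] 74 c [519.4 200.7] size 5.6 78.1 longaxis deg 99.11 med [518.9 202.1]
scene board z0.040 px[317 237  71  55] 2825 c [591.7 217.9] size 129.0 158.8 longaxis deg 100.96 med [594.  219.3]
scene board z0.039 px[313 281  74  17] 182 c [661.7 231.8] size 4.9 168.9 longaxis deg 101.32 med [661.6 233. ]
scene rims/lip z0.050 px[341 227  34  15] 239 c [510.9 201.6] size 30.0 83.4 longaxis deg 101.01 med [506.4 200.5]
scene rims/lip z0.048 px[314 235  77  61] 478 c [597.3 219.1] size 137.2 170.0 longaxis deg 101.28 med [646.7 239.1]
scene block 732 c [ 586.9 -167.9] size 266.8 174.9 longaxis deg 3.39 med
[... 411 characters left out ...]
size 25.0 36.5 longaxis deg 99.08 med [ 544.6 -332.6]
top red z0.027 px[196 208  19   5] 37 c [510.8 203.4] size 5.1 47.9 longaxis deg 101.77 med [511.7 203.2]
top board z0.040 px[164 149  69  60] 2808 c [596.2 219.9] size 136.3 169.0 longaxis deg 101.06 med [593.1 220.2]
top rims/lip z0.048 px[200 146  36  52] 182 c [621.8 148.5] size 148.9 61.3 longaxis deg 36.85 med [640.5 145.8]
top rims/lip z0.048 px[161 151  38  58] 229 c [588.8 257.1] size 135.7 96.2 longaxis deg 10.11 med [623.3 295.3]
top rims/lip z0.050 px[187 202  34  17] 257 c [510.3 203.2] size 28.2 84.5 longaxis deg 100.83 med [510.8 202.9]
top block 750 c [ 583.1 -157.6] size 173.0 254.5 longaxis deg 177.68 med [ 670.2 -162.1]
```

View pics/crop.png

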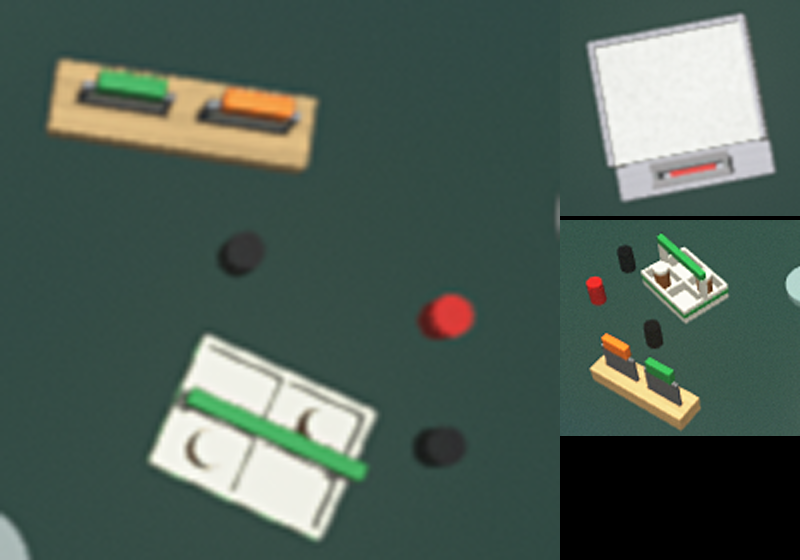

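Crop: the white box with the green handle, holding two white-capped amber vials, is the carrier; the loose black and red vials are not meant. The green tab is the left one in the block, about (332,142) in the top image, and the orange one at (364,147) stays. I'll grasp the carrier now.

```bash
cat >> h.py <<'E'
def down(deg):
    a=np.radians(deg);y=np.array([np.cos(a),np.sin(a),0]);z=np.array([0,0,-1.]);return np.column_stack([np.cross(y,z),y,z])
YB=11.1; SLOT=np.array([.5107,.2031]); BAY=SLOT+.0915*np.array([np.cos(np.radians(YB)),np.sin(np.radians(YB))])
HAND=np.array([.4668,-.2134]); HA=66.2-90
LAB=np.array([.6837,-.1222]); LA=82.1-90
def st():
    s=sense();print("t%.2f"%s["t"],np.round(s["position"],4),"F",np.round(s["contact_force"],2),"w%.3f"%s["width"],"g%.1f"%s["grip_force"],"j6 %.1f"%s["q"][5])
E
python3 - <<'E'
from h import *
for o in(0,180):
    for p,a,z in((HAND,HA,.059),(BAY,YB,.2),(LAB,LA,.07),(SLOT,YB,.08)):
        q=kin.ik([*p,z],down(a+o));print(o,None if q is None else np.round(q,1))
E
```

```text
0 [-33.2   8.5 103.4  -0.   68.1  -9.4]
0 [13.3 17.  75.8 -0.  87.2  2.2]
0 [-16.5  27.9  76.3  -0.   75.9  -8.6]
0 [13.7 11.3 97.3 -0.  71.4  2.6]
180 None
180 None
180 None
180 None
```

```bash
python3 - <<'E'
from h import *
env.move_l([.164,.551,.30],.3)
env.movep([*HAND,.25],down(HA))
claw.gripper_to(.6,40)
env.move_l([*HAND,.062],.2);st()
claw.gripper_to(0,40);st()
env.move_l([*HAND,.10],.06);env.dwell(.2);st()
f=cams.grab_frame("scene");cv2.imwrite("pics/s1.png",cv2.resize(f["pixels"][100:310,100:380,::-1],(800,600)))
E
```

```text
t4.89 [ 0.4673 -0.2137  0.063 ] F [ 0.13 -0.14 -0.25] w0.598 g0.0 j6 -9.4
t5.33 [ 0.4668 -0.2134  0.0624] F [-3.7   1.15  6.14] w0.129 g43.4 j6 -9.4
t6.31 [ 0.4666 -0.2133  0.0996] F [ 0.84 -0.64 -4.13] w0.132 g42.0 j6 -9.4
```

View pics/s1.png

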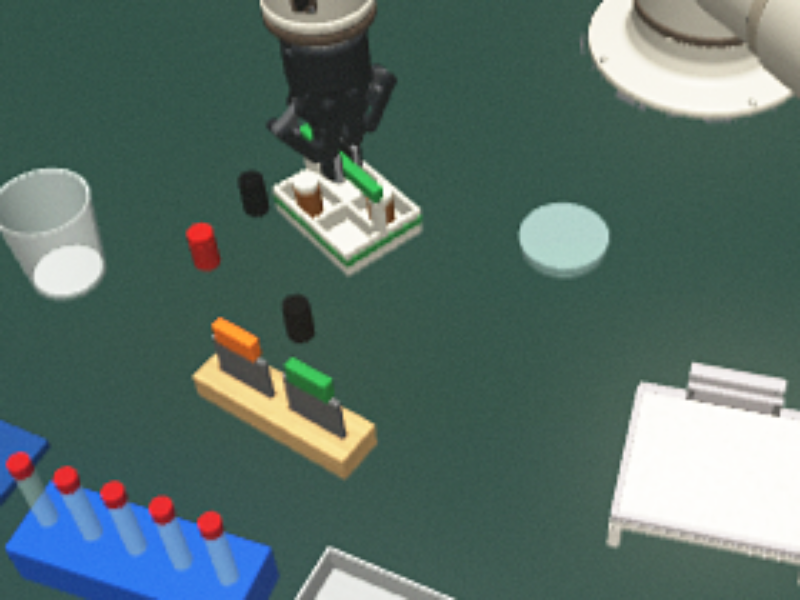

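The picture shows the carrier lifted and level at about (345,215), with both vials standing. I'll carry it to the bay.

```bash
python3 - <<'E'
from h import *
env.move_l([*HAND,.22],.1)
env.move_l([*BAY,.22],.13,down(YB));st()
env.move_l([*BAY,.115],.08);st()
z=.106
while z>.098:
    env.move_l([*BAY,z],.03); env.dwell(.1)
    F=sense()["contact_force"][2]
    if F>-1: break
    z-=.0015
st()
claw.gripper_to(.5);env.dwell(.3);st()
env.move_l([*BAY,.25],.12);st()
f=cams.grab_frame("top");W=cloud(f);h,s,v=cv2.split(cv2.cvtColor(f["pixels"],cv2.COLOR_RGB2HSV))
f=cams.grab_frame("scene");cv2.imwrite("pics/s2.png",cv2.resize(f["pixels"][170:320,250:450,::-1],(800,600)))
E
```

```text
t11.35 [0.6005 0.2205 0.22  ] F [ 0.23 -0.53 -3.02] w0.129 g42.0 j6 2.2
t12.81 [0.6007 0.2208 0.1156] F [ 0.31 -0.25 -2.82] w0.129 g42.0 j6 2.2
t14.41 [0.6005 0.2207 0.1025] F [-6.14 -2.13  7.03] w0.129 g43.6 j6 2.2
t15.12 [0.6005 0.2207 0.1015] F [-0.69 -0.2   0.12] w0.504 g0.0 j6 2.2
t16.51 [0.6003 0.2206 0.2492] F [ 0.03  0.49 -0.43] w0.502 g0.0 j6 2.2
```

View pics/s2.png

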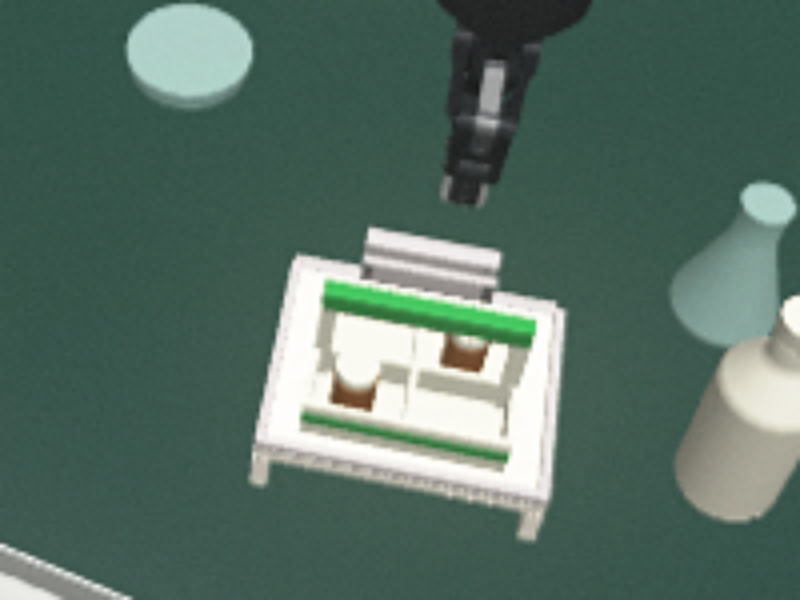

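The carrier sits square in the bay, with its handle at about (430,312), and both vials are standing. Next is the label. I'll check its position with the wrist camera, then grasp it.

```bash
python3 - <<'E'
from h import *
env.move_l([*LAB,.25],.3,down(LA));env.dwell(.1)
for n in("wrist","scene"):
    f=cams.grab_frame(n);W=cloud(f);h,s,v=cv2.split(cv2.cvtColor(f["pixels"],cv2.COLOR_RGB2HSV));z=W[...,2]
    m=(h>45)&(h<80)&(s>120)&(v>50)&(abs(W[...,0]-LAB[0])<.06)&(abs(W[...,1]-LAB[1])<.06)
    for lo in(.05,.092):
        P=W[m&(z>lo)][:,:2]
        if len(P)<20: print(n,"few");continue
        print(n,lo,len(P),cv2.minAreaRect((P*1000).astype(np.float32)),np.nanmedian(z[m]),cv2.fitLine(P.astype(np.float32),2,0,.01,.01).ravel())
    if n=="wrist": cv2.imwrite("pics/w3.png",f["pixels"][...,::-1])
st()
E
```

```text
wrist 0.05 428 ((684.2465209960938, -121.63969421386719), (42.9893684387207, 10.327568054199219), 81.94551086425781) 0.09686779460440094 [ 0.14645113  0.9892179   0.6846818  -0.12033319]
wrist 0.092 414 ((684.2465209960938, -121.63969421386719), (42.9893684387207, 10.327568054199219), 81.94551086425781) 0.09686779460440094 [ 0.14756471  0.9890524   0.6845921  -0.12099804]
scene 0.05 153 ((685.8923950195312, -122.43358612060547), (45.71464920043945, 14.052152633666992), 80.54261016845703) 0.0956014578739054 [ 0.12633207  0.991988    0.68786675 -0.12077526]
scene 0.092 96 ((685.2431640625, -122.3497085571289), (45.708309173583984, 12.856446266174316), 80.78611755371094) 0.0956014578739054 [ 0.13952027  0.99021924  0.68650144 -0.12256237]
t18.13 [ 0.6837 -0.1211  0.2503] F [-0.19 -0.4   0.21] w0.497 g0.0 j6 -8.6
```

View pics/w3.png

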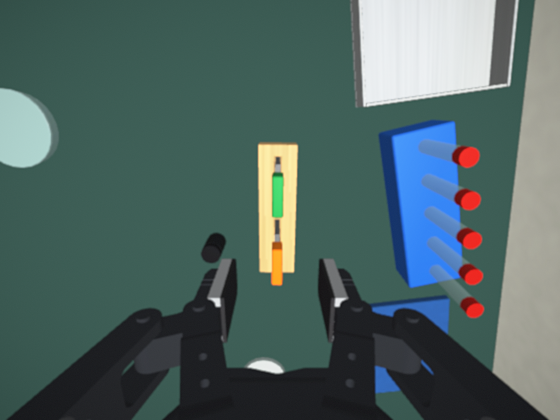

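The wrist view shows the green tab at (278,195) midway between the fingers and the orange one at (277,263). It measures (684.3,-121.7) mm at 82°, matching the earlier value.

```bash
python3 - <<'E'
from h import *
L=np.array([.6845,-.1218])
env.move_l([*L,.14],.2);env.move_l([*L,.0673],.1);st()
claw.gripper_to(0,80);st()
env.move_l([*L,.115],.06);st()
env.move_l([*L,.23],.2)
env.move_l([*SLOT,.23],.2,down(YB));env.dwell(.1);st()
env.move_l([*SLOT,.13],.12);env.dwell(.2);st()
f=cams.grab_frame("scene");cv2.imwrite("pics/s4.png",cv2.resize(f["pixels"][170:320,250:450,::-1],(800,600)))
W=cloud(f);h,s,v=cv2.split(cv2.cvtColor(f["pixels"],cv2.COLOR_RGB2HSV))
m=(h>45)&(h<80)&(s>120)&(v>50)&(np.hypot(W[...,0]-SLOT[0],W[...,1]-SLOT[1])<.05)
print(m.sum(),cv2.minAreaRect((W[m][:,:2]*1000).astype(np.float32)))
E
```

```text
t19.71 [ 0.6849 -0.1219  0.068 ] F [ 0.36 -0.7   0.45] w0.500 g0.0 j6 -8.5
t20.09 [ 0.6847 -0.1219  0.0681] F [-1.49  0.73  5.72] w0.128 g78.9 j6 -8.5
t21.03 [ 0.6843 -0.1217  0.1145] F [-0.5  -0.12 -1.55] w0.127 g77.9 j6 -8.5
t23.85 [0.511  0.2026 0.2299] F [-0.2  -0.21 -0.47] w0.129 g77.9 j6 2.5
t25.03 [0.5109 0.2032 0.1306] F [-0.37  0.46 -0.54] w0.128 g77.9 j6 2.6
66 ((517.9300537109375, 198.9916534423828), (33.8306770324707, 49.95610427856445), 51.02263259887695)
```

View pics/s4.png

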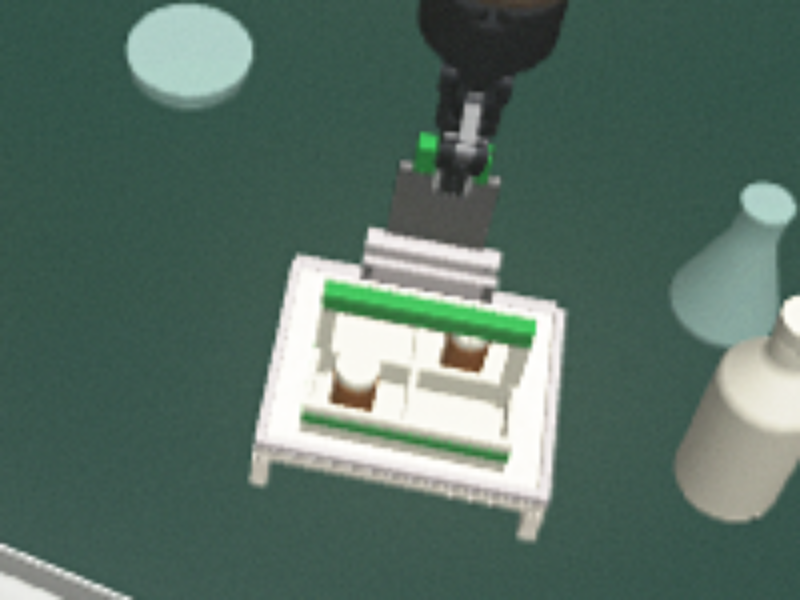

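The label is held upright above the channel (plate around (440,205), channel around (432,262)). I'll press down while watching the force.

```bash
python3 - <<'E'
from h import *
env.move_l([*SLOT,.118],.08)
z=.114
while z>=.076:
    env.move_l([*SLOT,z],.05);env.dwell(.04)
    s=sense();F=s["contact_force"];print(round(z,4),round(s["position"][2],4),np.round(F,1))
    if z>.090 and np.abs(F).max()>12: print("jam");break
    if F[2]>16: break
    z-=.004 if z>.092 else .0015
env.dwell(.4);st()
for n in("scene","top"):
    f=cams.grab_frame(n)
    p=f["pixels"][170:320,250:450] if n=="scene" else f["pixels"][130:230,140:273]
    cv2.imwrite(f"pics/{n}5.png",cv2.resize(p[...,::-1],(800,600)))
E
```

```text
0.114 0.114 [ 0.1 -0.1  0.2]
0.11 0.1099 [ 0.8 -0.1  0.1]
0.106 0.1057 [-2.2 -0.3 -1. ]
0.102 0.1016 [-3.1 -0.2 -1.2]
0.098 0.0977 [-4.1 -1.3 -2.6]
0.094 0.0938 [-4.9 -0.5 -2.1]
0.09 0.0899 [-4.8 -0.9 -2.6]
0.0885 0.0885 [-5.4 -1.6 -1.8]
0.087 0.0873 [-6.4 -1.5  3.2]
0.0855 0.086 [-8.7 -1.6  5.8]
0.084 0.0846 [-8.4 -0.7  5.8]
0.0825 0.0832 [-8.6 -1.8  7.9]
0.081 0.0818 [-9.  -1.5  8.9]
0.0795 0.0804 [-9.8 -1.6 11. ]
0.078 0.0799 [-13.9  -3.5  23.3]
t30.16 [0.511  0.2032 0.0799] F [-13.7   -3.51  24.2 ] w0.131 g82.6 j6 2.6
```

View pics/scene5.png

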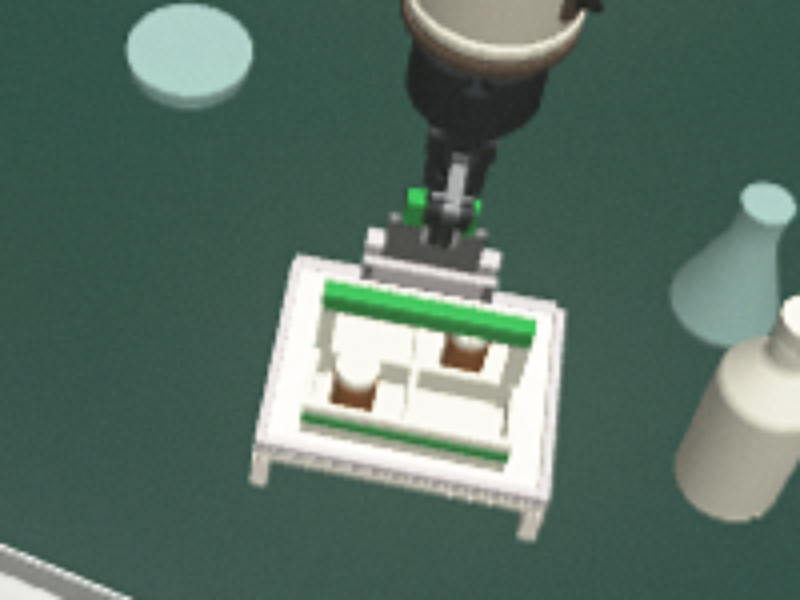

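The spring bar was touched at TCP z≈0.088 and stopped hard at 0.080, which is the full 8 mm, and the picture shows the plate seated between the cheeks at about (437,245). A small shift will ease the side load before I hand in.

```bash
python3 - <<'E'
from h import *
d=np.array([np.cos(np.radians(YB)),np.sin(np.radians(YB))])
env.move_l([*(SLOT-.0012*d),.078],.02);env.dwell(.5);st()
print(env.hand_in())
E
```

```text
t31.01 [0.5104 0.2031 0.08  ] F [-7.8  -1.59 19.98] w0.127 g81.5 j6 2.6
the job is handed in; nothing more can be done
None
```

The job is handed in, though no verdict came back. The carrier stands released in the bay with both vials upright, and the green label holder is still held pressed fully home, with about 20 N on it at t≈31 s.

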